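# Test the slide lock of a rack module

### The job

Check the slide lock of the module with the orange handle before the next furnace run: pull its chassis out until it locks and stays out by itself, then press its orange release button so that the chassis runs back in fully home. Leave the blue module shut.

Things in the scene. Friction and masses are not known exactly. Their poses are not given: they have to be found in the camera images.
- orange_chassis (a joint): Metres the orange module's chassis is out of its grey housing (150x100x85 mm, top 95 mm above the worktop): 0 home, locks at 0.100 (pull past it), hard stop at 0.112. A damped spring draws it home (3-4 N, 0.1 m/s); pulling takes 5-15 N, most near the lock. Past 0.100 the lock snaps in and holds it when let go; the release frees it and it runs home alone.
- orange_release (a joint): Metres the release button is pressed down: 0 up, 0.009 fully down. Round, orange, sprung, 26 mm across, pressed straight down; 3 N to start, 5.5 N fully down, frees the chassis at 0.006 to 0.007. It dips about 6 mm by itself while the chassis is drawn over the lock and is up again when the lock has snapped in.
- orange_handle (a point): Centre of the orange bar handle; moves with the chassis. Level bar parallel to the front panel, 62 mm long, 10 mm thick along the pull, 12 mm high, a post at each end; centre 70 mm above the worktop, 25 mm below the housing's top, 40 mm before the panel (35 mm free behind it). Can be pinched from above across its thickness. -x points out along the pull (level), y along the bar, z up.
- orange_release_top (a point): Centre of the top face of the orange release button, on top of the orange housing near its front corner, 16 mm above the housing's top when up. It does not travel with the chassis.
- blue_chassis (a joint): The same for the neighbouring blue module, a twin with blue handle and blue button beside it, on either side: m pulled out, 0 home. It is to stay home.

How it is judged:
By the outcome, as a careful person would: the job done as asked, in the order asked, and still so for the second after the job is handed in, with the robot touching nothing.
It also fails if it takes over 38 s, if anything falls off the work surface, if the arm or the gripper's body presses on something with over 40 N, if the wrist force passes 120 N, or if a joint passes its speed limit or range.

### The arm

A 6-joint arm with a two-finger parallel gripper is mounted at the origin on a cart in front of the work surface, level with it; the furniture and walls round the work are solid. World frame = base frame: x ahead of the robot, y to its left, z up, the work surface at z = 0. Lengths are in m, angles in rad, forces in N, time in s.
With the tool pointing down it reaches from about 0.35 to 0.775 m from the base axis. Payload 5.5 kg.
Tool frame: the origin (TCP) lies at the very end of the fingers, on their centre line; the grasp point (between the pads) lies 19 mm behind it (robot.grip_depth is the distance from the TCP to the grasp point, in m); z points along the fingers, y is the direction in which the jaws open and shut (so a half turn about z gives the same grasp; the last joint's range is limited). The gripper opens to 85 mm and grips with 20 to 120 N. Pads are 22 mm wide; open, the fingers measure 114 mm over their backs; the gripper's body (76 mm by 85 mm) begins 54 mm behind the grasp point. The pads swing forward as they close: fully open they stand 13 mm farther back than shut.
Start: joints at [-1.31, 0.313, 0.046, 1.304, 0, 1.431], TCP at [0.224, -0.529, 0.231] pointing down, gripper open.
Joint ranges: [-2.76, 2.76], [-0.86, 1.69], [-1.03, 1.26], [-2.2, 2.34], [-1.47, 1.5], [-3.14, 3.14]. Speed limits (rad/s): [2.57, 2.57, 3.14, 3.14, 3.14, 3.14].

### API

Orientations are given as [roll, pitch, yaw] about the fixed x, y, z axes, in that order (R = Rz(yaw) Ry(pitch) Rx(roll)).
In Python, from bench import robot, imaging gives the robot as it stands.
- The arm moves only by the tool servo_tool, never from a script. Its argument "commands" is a list that holds one entry, the list of rows, each a list of 5 numbers: the shift along the tool's x, y, z in cm, then the turn about the tool's z in units of 8 degrees (1.0 is 8 degrees), then the opening, from -1 (shut) to 1 (fully open), so that 0 is half open. In form: [[[x, y, z, twist, gripper], ...]]. A call has 1 to 8 rows; each row shifts and turns the commanded pose from where the row before left it, along the tool's axes as they then stand; what a row does not reach is not made up. A row lasts 1/10 s, in which the tool goes at most 50 mm and 8.59 degrees, less where a joint would pass 70% of its speed; a pose out of reach is approached as far as the arm can. A call is refused whole if a number of a shift passes 5 or a number of a turn 1, either way. A call with a gripper value outside its range is refused whole. The fingers move at their own pace and stop on an object; the grip force is fixed at half the most. Time passes only in rows, so rows that do not move let the fingers close. It gives the time, the measured TCP pose, the force and the opening at its end, in the units of the state.
- robot.read_state(): the state, without advancing time (a new reading comes with each control period).
- imaging.get_image(name): name is "scene" or "top"; returns a dict with "image" (420x560x3 uint8, red, green, blue), "range_z" (420x560 float32, m along the optical axis (not along the pixel's ray), 0 where there is no reading), "fovy" (degrees; the focal length in pixels is half the picture's height over the tangent of half this angle, whatever the lens; pixels are square), "cx", "cy" (the principal point, pixels), "R" (3x3) and "t" (3): a world point X has camera coordinates R X + t. Camera axes: x right, y down, z forward; pixel columns grow to the right and rows downward; lengths in m; the calibration is good to about 2 mm. A picture is of the moment at which its call begins.
- robot.sign_off(): hands the job in, once; it reports no verdict.
The state is a dict: "clock": time; "qpos": joint angles; "qvel": joint speeds; "joint_torque": joint torques, N m; "tool_pos": TCP position; "tcp_rot": TCP orientation; "ft_force": force on the tool from outside, world axes, zero at the start; "moment": the same for the moment, N m; "finger_gap": finger opening in m.
Only numpy, scipy, OpenCV 4.12 (cv2) and the standard library are available. Lean on these libraries where they do the work, as an engineer would, in place of code of your own. Each camera call takes 0.05 s, during which the arm holds its last target.

## Working session

There is one attempt and no reset: what is moved stays moved. The work goes in short steps, Python scripts to look and compute and a tool call to move; the robot and the scene stay as the last step left them, time stands still between calls to the robot, and variables do not carry over. Pictures are saved under pics/ and viewed, and the job is handed in when it is done.

Besides the shell and the picture viewer there is one more tool, called after ">>>" in YAML: its name, and indented under it one key for each argument. servo_tool: Moves the arm, as the interface text tells. Its arguments: {"type":"object","properties":{"commands":{"type":"array","items":{"type":"array","items":{"type":"array","items":{"type":"number"}}}}},"required":["commands"]}

```bash
mkdir -p pics; ls
cat > h.py <<'E'
import numpy as np, cv2
from bench import robot, imaging
def grab(name,fn=None):
    d=imaging.get_image(name)
    np.savez(f'/tmp/{name}.npz',**{k:np.array(v) for k,v in d.items()})
    if fn: cv2.imwrite('pics/'+fn,d['image'][:,:,::-1])
    return d
def pts(d):
    z=np.array(d['range_z']);H,W=z.shape
    f=H/2/np.tan(np.radians(float(d['fovy']))/2)
    v,u=np.mgrid[:H,:W]
    c=np.stack([(u-d['cx'])/f*z,(v-d['cy'])/f*z,z],-1)
    return (c-np.array(d['t']))@np.array(d['R'])
E
python3 - <<'E'
from h import *
s=robot.read_state();print(s)
for n in('scene','top'):
    d=grab(n,n+'1.png');print(n,d['fovy'],d['cx'],d['cy'],d['R'],d['t'])
E
```

```text
pics
{'clock': 0.0, 'qpos': array([-1.30963429e+00,  3.13999378e-01,  4.50260379e-02,  1.30358112e+00,
       -5.01999563e-07,  1.43118658e+00]), 'qvel': array([ 0.00011093, -0.00022521, -0.00183111, -0.00024324,  0.00109234,
        0.00050713]), 'joint_torque': array([-1.12217763e-04, -4.80634582e+01,  2.98529881e+01,  1.95770472e-02,
       -7.22365758e-05, -6.11744639e-06]), 'tool_pos': array([ 0.22418498, -0.52897511,  0.23042868]), 'tcp_rot': array([-3.13985156e+00, -2.44158689e-04,  4.00771566e-01]), 'ft_force': array([-1.19687987, -0.59897265, -1.07202597]), 'moment': array([-0.00884961, -0.0131112 ,  0.02969768]), 'finger_gap': 0.08538618994520435}
scene 43.796150739632196 286.41863518608477 216.46892048916365 [[-0.87766094 -0.47920012 -0.00886076]
 [-0.22187895  0.42262234 -0.8787264 ]
 [ 0.42483056 -0.76925782 -0.47724354]] [0.41883116 0.21945672 0.63413881]
top 55.205160574412034 284.1830578181239 204.63769779026495 [[ 0.02560227 -0.99954372  0.0160276 ]
 [-0.99253273 -0.02732889 -0.11887769]
 [ 0.11926146 -0.01286437 -0.99277954]] [-0.09447071  0.55340412  0.89106496]
```

View pics/scene1.png

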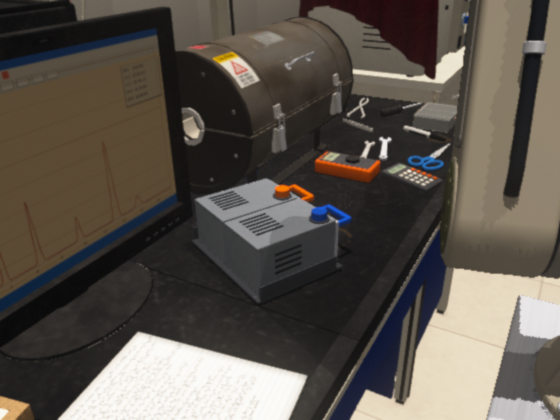

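View pics/top1.png

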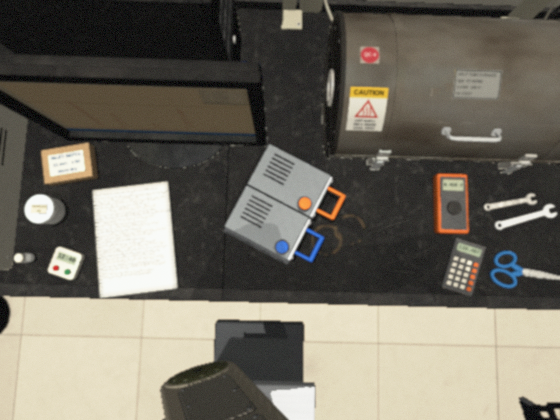

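The top view shows the orange button at about (305,204), the orange handle at about (332,204), the blue button at (281,247) and the blue handle at (311,247). The pull direction is toward image right and slightly down. Next I'll measure these.

Run:
```python
from h import *
d=dict(np.load('/tmp/top.npz'));P=pts(d)
im=d['image'];hsv=cv2.cvtColor(im,cv2.COLOR_RGB2HSV)
roi=np.zeros(im.shape[:2],bool);roi[140:270,220:350]=1
for nm,lo,hi in(('orange',5,20),('blue',100,130)):
    m=roi&(hsv[...,0]>=lo)&(hsv[...,0]<=hi)&(hsv[...,1]>150)&(hsv[...,2]>80)
    n,l,st,c=cv2.connectedComponentsWithStats(m.astype(np.uint8))
    for i in range(1,n):
        if st[i,4]<20: continue
        q=P[l==i]; print(nm,c[i],st[i],np.median(q,0).round(4))
        if nm=='orange' : print(np.percentile(q[:,2],[5,25,50,75,95]).round(4))
m=roi&(abs(P[...,2]-.095)<.006)
q=P[m][:,:2].astype(np.float32);r=cv2.minAreaRect(q);print(r,cv2.boxPoints(r))
m=roi&(abs(P[...,2]-.07)<.006)
# handle pixels by height & orange
m2=(hsv[...,0]>=5)&(hsv[...,0]<=20)&(hsv[...,1]>150)&roi
for nm,lo,hi in(('orange',5,20),('blue',100,130)):
    m2=(hsv[...,0]>=lo)&(hsv[...,0]<=hi)&(hsv[...,1]>150)&roi&(abs(P[...,2]-.076)<.006)
    r=cv2.minAreaRect(P[m2][:,:2].astype(np.float32));print(nm,m2.sum(),r,cv2.boxPoints(r).round(4).tolist())
c=cv2.resize(im[130:280,210:360],None,fx=4,fy=4,interpolation=cv2.INTER_CUBIC);cv2.imwrite('pics/crop1.png',c[:,:,::-1])
# obstacles near
for u,v in((345,150),(345,160),(380,160),(360,200),(370,215),(450,205),(262,140),(400,130)): print(u,v,P[v,u].round(3))
```

```text
orange [333.40909091 204.73333333] [317 186  29  35 330] [ 0.551  -0.1923  0.0747]
[-0.0009  0.0025  0.0747  0.0763  0.0782]
orange [304.24778761 203.15929204] [299 198  12  12 113] [ 0.5508 -0.1206  0.1112]
[0.106  0.1101 0.1112 0.1124 0.1139]
blue [312.03082192 246.74315068] [295 228  29  35 292] [ 0.4555 -0.1447  0.0752]
blue [281.80808081 246.74747475] [277 241  11  12  99] [ 0.4576 -0.0763  0.1116]
((0.5614744424819946, -0.0617111474275589), (0.2594509720802307, 0.2437259554862976), 2.119832754135132) [[ 0.42733008  0.05526994]
 [ 0.4363454  -0.18828923]
 [ 0.6956188  -0.17869224]
 [ 0.6866035   0.06486693]]
orange 223 ((0.5576730966567993, -0.18264776468276978), (0.04172974079847336, 0.062148403376340866), 64.62760925292969) [[0.5206999778747559, -0.1881999969482422], [0.5767999887466431, -0.21480000019073486], [0.5946999788284302, -0.17710000276565552], [0.5385000109672546, -0.15049999952316284]]
blue 221 ((0.46424946188926697, -0.1367761492729187), (0.04187753424048424, 0.06153159588575363), 63.42884826660156) [[0.42739999294281006, -0.14169999957084656], [0.48240000009536743, -0.16930000483989716], [0.5011000037193298, -0.13179999589920044], [0.44609999656677246, -0.10429999977350235]]
345 150 [ 0.645 -0.192  0.198]
345 160 [ 0.673 -0.225 -0.   ]
380 160 [ 0.63  -0.263  0.186]
360 200 [ 0.576 -0.261  0.001]
370 215 [ 0.54  -0.285  0.001]
450 205 [ 0.565 -0.461  0.041]
262 140 [ 0.684 -0.028  0.115]
400 130 [ 0.669 -0.281  0.257]
```

View pics/crop1.png

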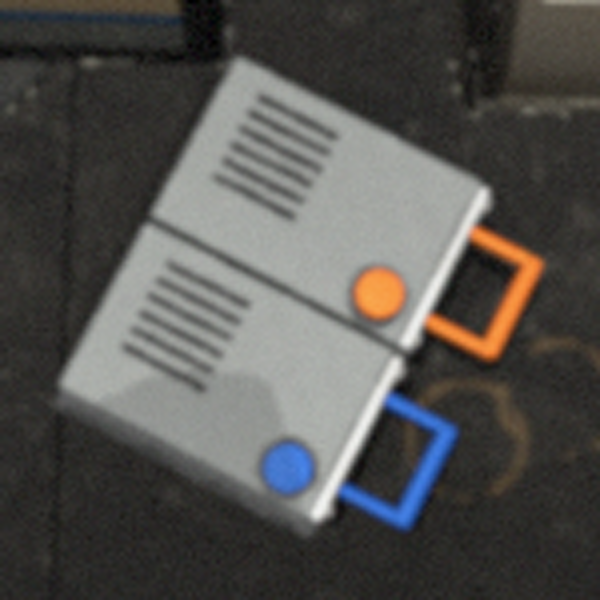

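>>> servo_tool:
  commands:
    - [[0,0,0,-1,-0.29],[0,0,0,-1,-0.29],[0,0,0,-1,-0.29],[0,0,0,-1,-0.29],[0,0,0,-1,-0.29],[0,0,0,-1,-0.29],[0,0,0,-1,-0.29],[0,0,0,-1,-0.29]]

```text
clock: 0.9
tool_pos: [0.2243, -0.5291, 0.2308]
tcp_rot: [-3.141, -0.001, 1.524]
ft_force: [0.7, -0.4, 0.3]
finger_gap: 0.0302
```

>>> servo_tool:
  commands:
    - [[0,0,0,-1,-0.29],[0,0,0,-1,-0.29],[0,0,0,-1,-0.29],[0,0,0,-1,-0.29],[0,0,0,-1,-0.29],[0,0,0,-1,-0.29],[0,0,0,-1,-0.29],[0,0,0,-1,-0.29]]

```text
clock: 1.7
tool_pos: [0.2243, -0.5291, 0.2308]
tcp_rot: [3.141, -0.001, 2.641]
ft_force: [0.2, 0.3, 0.9]
finger_gap: 0.0302
```

>>> servo_tool:
  commands:
    - [[0,0,0,-0.41,-0.29],[0,0,0,0,-0.29]]

```text
clock: 1.9
tool_pos: [0.2243, -0.5292, 0.2308]
tcp_rot: [3.141, -0.001, 2.692]
ft_force: [0.0, 0.5, 0.6]
finger_gap: 0.0302
```

>>> servo_tool:
  commands:
    - [[-1.07,3.15,0,0,-0.29],[-1.07,3.15,0,0,-0.29],[-1.07,3.15,0,0,-0.29],[-1.07,3.15,0,0,-0.29],[-1.07,3.15,0,0,-0.29],[-1.07,3.15,0,0,-0.29],[-1.07,3.15,0,0,-0.29]]

```text
clock: 2.6
tool_pos: [0.3883, -0.3623, 0.2311]
tcp_rot: [3.142, -0.0, 2.69]
ft_force: [-0.4, -0.2, 0.4]
finger_gap: 0.0306
```

>>> servo_tool:
  commands:
    - [[-1.07,3.15,0,0,-0.29],[-1.07,3.15,0,0,-0.29],[-1.07,3.15,0,0,-0.29],[-1.07,3.15,0,0,-0.29],[-1.07,3.15,0,0,-0.29],[-1.07,3.15,0,0,-0.29],[-1.07,3.15,0,0,-0.29],[0,0,0,0,-0.29]]

```text
clock: 3.4
tool_pos: [0.5529, -0.1945, 0.2307]
tcp_rot: [3.141, -0.0, 2.695]
ft_force: [0.2, -0.1, -0.4]
finger_gap: 0.0306
```

Run:
```python
from h import *
print(robot.read_state()['tool_pos'],robot.read_state()['tcp_rot'])
d=grab('top','top2.png');c=grab('scene','scene2.png')
```

```text
[ 0.5529193  -0.19453566  0.23072563] [ 3.14059048e+00 -1.17045510e-04  2.69493533e+00]
```

View pics/scene2.png

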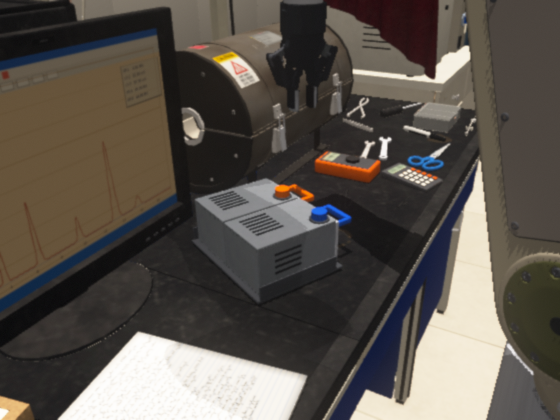

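View pics/top2.png

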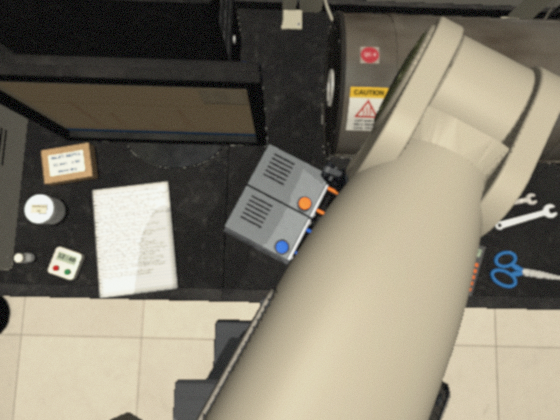

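>>> servo_tool:
  commands:
    - [[0.13,-0.28,1,0,-0.29],[0,0,3,0,-0.29],[0,0,3,0,-0.29],[0,0,3,0,-0.29],[0,0,2.5,0,-0.29],[0,0,0,0,-0.29]]

```text
clock: 4.1
tool_pos: [0.5445, -0.199, 0.102]
tcp_rot: [-3.142, -0.008, 2.689]
ft_force: [-0.0, -0.8, -0.4]
finger_gap: 0.0302
```

Run:
```python
from h import *
c=grab('scene');im=c['image'][120:270,220:400]
cv2.imwrite('pics/s3.png',cv2.resize(im,None,fx=4,fy=4,interpolation=cv2.INTER_CUBIC)[:,:,::-1])
```

```text
(no output)
```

View pics/s3.png

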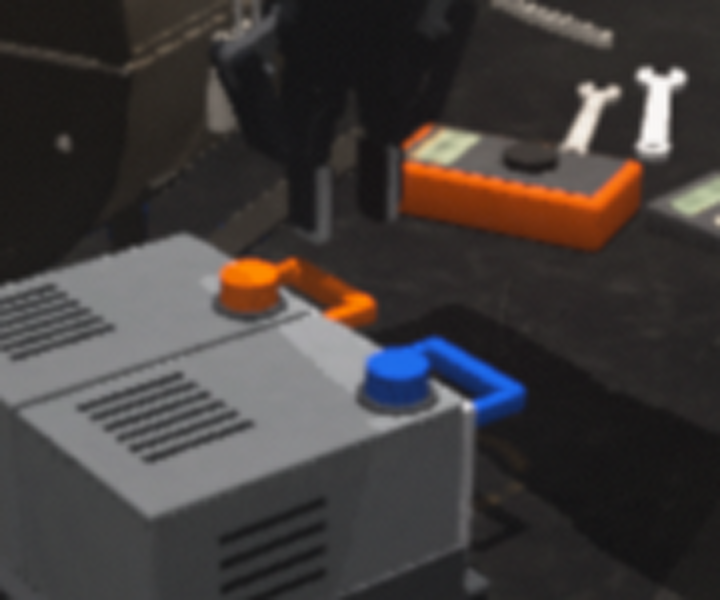

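>>> servo_tool:
  commands:
    - [[0,0,0,0,-0.29],[0,0,0,0,-0.29]]

```text
clock: 4.35
tool_pos: [0.5494, -0.2003, 0.1081]
tcp_rot: [-3.141, 0.003, 2.691]
ft_force: [-0.0, -0.1, -0.0]
finger_gap: 0.0299
```

>>> servo_tool:
  commands:
    - [[0.06,0.4,0.5,0,-0.29],[0,0,0.5,0,-0.29],[0,0,0,0,-0.29],[0,0,0,0,-0.29]]

```text
clock: 4.75
tool_pos: [0.5496, -0.1953, 0.0961]
tcp_rot: [-3.141, -0.0, 2.692]
ft_force: [-0.0, 0.4, 0.5]
finger_gap: 0.0303
```

Lateral position is within 1–2 mm. Next I'll go down to the grip height.

>>> servo_tool:
  commands:
    - [[0,0,1,0,-0.29],[0,0,1,0,-0.29],[0,0,1,0,-0.29],[0,0,1,0,-0.29],[0,0,0.4,0,-0.29],[0,0,0,0,-0.29],[0,0,0,0,-0.29]]

```text
clock: 5.45
tool_pos: [0.5498, -0.1955, 0.0523]
tcp_rot: [-3.142, -0.0, 2.692]
ft_force: [-0.3, -0.6, -0.1]
finger_gap: 0.0303
```

Run:
```python
from h import *
c=grab('scene');im=c['image'][120:270,220:400]
cv2.imwrite('pics/s4.png',cv2.resize(im,None,fx=4,fy=4,interpolation=cv2.INTER_CUBIC)[:,:,::-1])
```

```text
(no output)
```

View pics/s4.png

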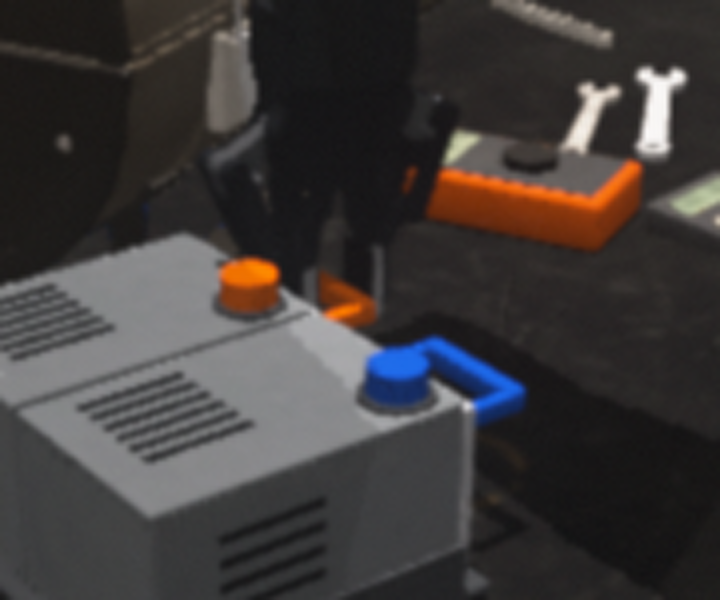

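The fingers straddle the orange bar: the rear finger is at about (315,285) in the crop and the front one at about (378,275). No contact forces show. Closing now.

>>> servo_tool:
  commands:
    - [[0,0,0,0,-1],[0,0,0,0,-1],[0,0,0,0,-1],[0,0,0,0,-1],[0,0,0,0,-1]]

```text
clock: 6.0
tool_pos: [0.5504, -0.1953, 0.053]
tcp_rot: [3.141, 0.001, 2.692]
ft_force: [1.4, 4.9, 5.1]
finger_gap: 0.0086
```

>>> servo_tool:
  commands:
    - [[0,-0.5,0,0,-1],[0,-1,0,0,-1],[0,-1.2,0,0,-1],[0,-1.2,0,0,-1],[0,-1.2,0,0,-1],[0,-1.2,0,0,-1],[0,-1.0,0,0,-1],[0,-0.7,0,0,-1]]

```text
clock: 6.8
tool_pos: [0.515, -0.2671, 0.0529]
tcp_rot: [3.14, 0.0, 2.692]
ft_force: [1.2, 6.6, 7.4]
finger_gap: 0.0086
```

>>> servo_tool:
  commands:
    - [[0,-0.7,0,0,-1],[0,-0.7,0,0,-1],[0,-0.6,0,0,-1],[0,-0.4,0,0,-1],[0,-0.3,0,0,-1],[0,0,0,0,-1],[0,0,0,0,-1]]

```text
clock: 7.5
tool_pos: [0.5031, -0.2915, 0.0529]
tcp_rot: [3.141, -0.0, 2.692]
ft_force: [0.0, 3.4, 7.7]
finger_gap: 0.0086
```

Run:
```python
from h import *
s=robot.read_state();t=s['tool_pos'];print(t,s['ft_force'],(t-[.5504,-.1953,.053])@[.434,.901,0])
c=grab('scene');im=c['image'][120:270,220:400]
cv2.imwrite('pics/s5.png',cv2.resize(im,None,fx=4,fy=4,interpolation=cv2.INTER_CUBIC)[:,:,::-1])
```

```text
[ 0.50306204 -0.29153622  0.0529429 ] [0.04655094 3.42683638 7.67795145] -0.1072535115506679
```

View pics/s5.png

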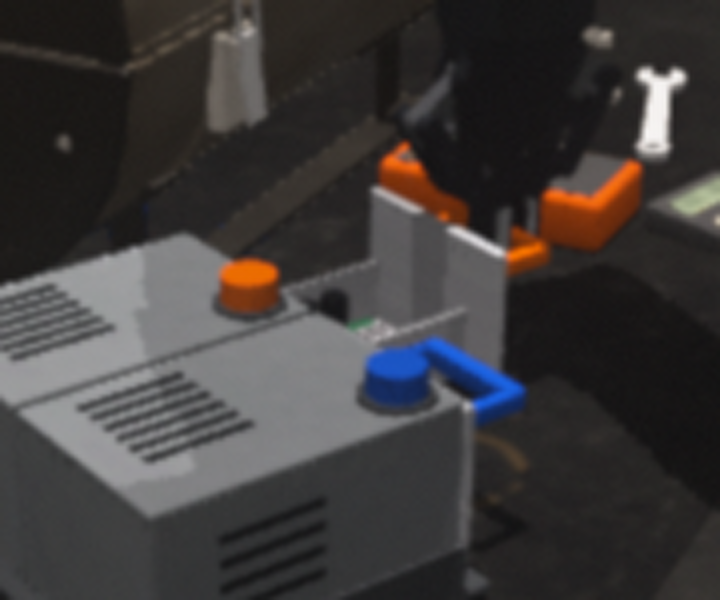

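>>> servo_tool:
  commands:
    - [[0,0,0,0,-0.3],[0,0,0,0,-0.3],[0,0,0,0,-0.3],[0,0,0,0,-0.3],[0,0,0,0,-0.3]]

```text
clock: 8.05
tool_pos: [0.503, -0.292, 0.0521]
tcp_rot: [-3.141, -0.0, 2.692]
ft_force: [-1.0, -0.5, -0.1]
finger_gap: 0.0298
```

Run:
```python
from h import *
c=grab('scene');im=c['image'][120:270,220:400]
cv2.imwrite('pics/s6.png',cv2.resize(im,None,fx=4,fy=4,interpolation=cv2.INTER_CUBIC)[:,:,::-1])
```

```text
(no output)
```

View pics/s6.png

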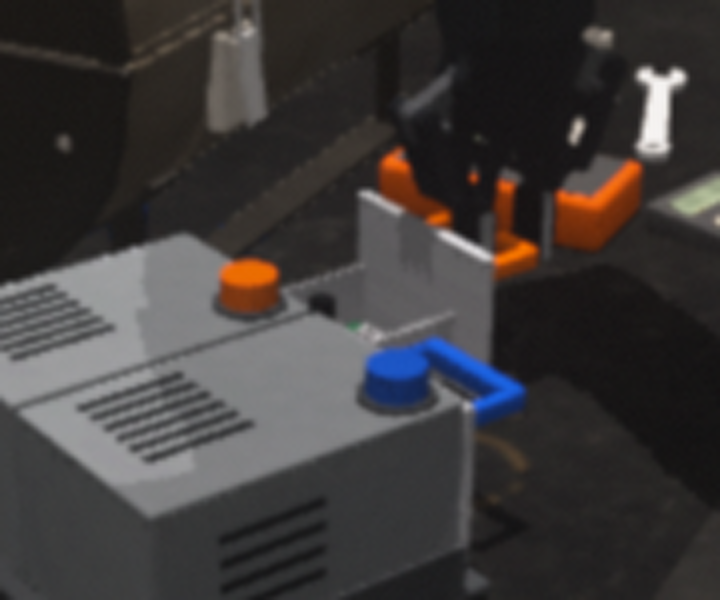

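>>> servo_tool:
  commands:
    - [[0,0.5,0,0,-0.3],[0,0,-1,0,-0.3],[0,0,-2,0,-0.3],[0,0,-3,0,-1],[0,0,-3,0,-1],[0,0,-1,0,-1],[0,0,0,0,-1]]

```text
clock: 8.8
tool_pos: [0.5066, -0.2881, 0.1546]
tcp_rot: [-3.141, 0.004, 2.692]
ft_force: [0.7, -0.0, -0.6]
finger_gap: -0.0001
```

Run:
```python
from h import *
c=grab('scene');im=c['image'][120:270,220:400]
cv2.imwrite('pics/s7.png',cv2.resize(im,None,fx=4,fy=4,interpolation=cv2.INTER_CUBIC)[:,:,::-1])
d=grab('top','t7.png');P=pts(c);P2=pts(d)
for D,Q,n in((c,P,'scene'),(d,P2,'top')):
    hsv=cv2.cvtColor(D['image'],cv2.COLOR_RGB2HSV)
    m=(hsv[...,0]>=3)&(hsv[...,0]<=20)&(hsv[...,1]>150)&(Q[...,2]>.104)&(Q[...,2]<.118)
    q=Q[m];q=q[np.linalg.norm(q[:,:2]-[.551,-.121],axis=1)<.04]
    print(n,len(q),q.mean(0) if len(q) else 0,np.ptp(q,0) if len(q) else 0)
    if len(q)>5: print(cv2.minEnclosingCircle(q[:,:2].astype(np.float32)))
    m=(hsv[...,0]>=3)&(hsv[...,0]<=20)&(hsv[...,1]>150)&(Q[...,2]>.070)&(Q[...,2]<.08)
    q=Q[m];q=q[np.linalg.norm(q[:,:2]-[.51,-.26],axis=1)<.08]
    if len(q)>5: r=(q[:,:2]-[.5504,-.1953])@[-.434,-.901]; print('handle max out',np.percentile(r,[50,98]),len(q))
```

```text
scene 109 [ 0.5489961  -0.11690273  0.1085783 ] [0.02476074 0.02622081 0.0072558 ]
((0.5504216551780701, -0.11913557350635529), 0.01389998197555542)
handle max out [0.09599636 0.10530927] 132
top 107 [ 0.55093842 -0.12129325  0.11135221] [0.0229309  0.02347479 0.01138294]
((0.5510988831520081, -0.12125928699970245), 0.012180928140878677)
handle max out [0.0976057  0.10555095] 137
```

View pics/s7.png

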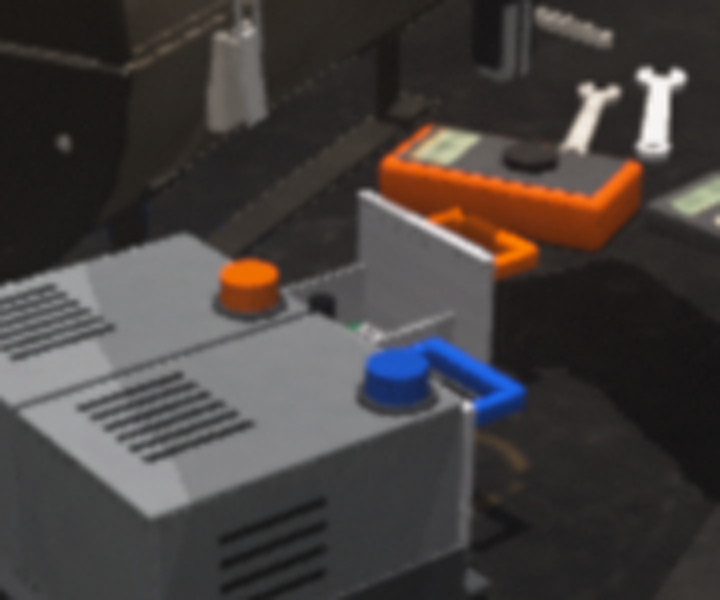

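>>> servo_tool:
  commands:
    - [[0.4,2,0,0,-1],[0.6,3,0,0,-1],[0.6,3,0,0,-1],[0.6,3,0,0,-1],[0.6,3,0,0,-1],[0.47,3,0,0,-1],[0,0,0,0,-1],[0,0,0,0,-1]]

```text
clock: 9.7
tool_pos: [0.549, -0.1192, 0.1507]
tcp_rot: [-3.141, -0.003, 2.694]
ft_force: [-0.4, -0.1, -0.3]
finger_gap: 0.0
```

>>> servo_tool:
  commands:
    - [[-0.25,0,1,0,-1],[0,0,1.5,0,-1],[0,0,0.8,0,-1],[0,0,0,0,-1],[0,0,0,0,-1],[0,0,0,0,-1]]

```text
clock: 10.3
tool_pos: [0.5524, -0.1216, 0.1197]
tcp_rot: [-3.142, 0.001, 2.691]
ft_force: [-0.5, 0.4, 0.7]
finger_gap: 0.0001
```

Run:
```python
from h import *
c=grab('scene');im=c['image'][120:270,220:400]
cv2.imwrite('pics/s8.png',cv2.resize(im,None,fx=4,fy=4,interpolation=cv2.INTER_CUBIC)[:,:,::-1])
```

```text
(no output)
```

View pics/s8.png

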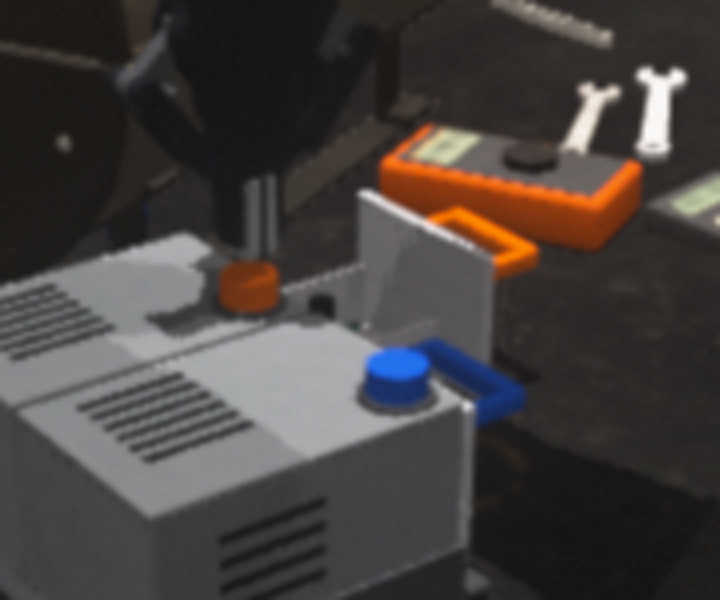

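The closed fingertips are centred above the orange button at about (248,265) in the crop. I'll press in small steps.

>>> servo_tool:
  commands:
    - [[-0.0,0,0.5,0,-1],[0,0,0.4,0,-1],[0,0,0.3,0,-1],[0,0,0.2,0,-1],[0,0,0.2,0,-1],[0,0,0,0,-1]]

```text
clock: 10.95
tool_pos: [0.5523, -0.1213, 0.1034]
tcp_rot: [-3.141, 0.001, 2.692]
ft_force: [-0.4, -0.4, 4.5]
finger_gap: 0.0005
```

Run:
```python
from h import *
c=grab('scene');im=c['image'][120:270,220:400]
cv2.imwrite('pics/s9.png',cv2.resize(im,None,fx=4,fy=4,interpolation=cv2.INTER_CUBIC)[:,:,::-1])
print(robot.read_state()['ft_force'],robot.read_state()['tool_pos'])
```

```text
[ 0.8345348  -0.893582    4.85579944] [ 0.55227521 -0.12125133  0.10354663]
```

View pics/s9.png

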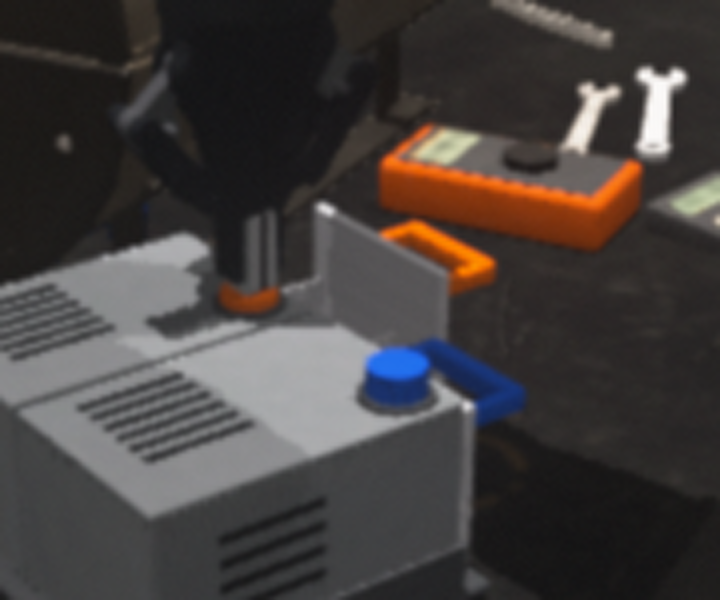

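The lock has released and the chassis is running in. I'll hold the button, then lift clear.

>>> servo_tool:
  commands:
    - [[0,0,0,0,-1],[0,0,0,0,-1],[0,0,0,0,-1],[0,0,0,0,-1],[0,0,0,0,-1],[0,0,0,0,-1],[0,0,0,0,-1],[0,0,0,0,-1]]

```text
clock: 11.8
tool_pos: [0.5522, -0.1212, 0.1033]
tcp_rot: [-3.142, 0.0, 2.692]
ft_force: [0.6, -1.4, 5.2]
finger_gap: 0.0002
```

>>> servo_tool:
  commands:
    - [[0,0,0,0,-1],[0,0,0,0,-1],[0,0,0,0,-1],[0,0,0,0,-1],[0,0,0,0,-1],[0,0,0,0,-1]]

```text
clock: 12.4
tool_pos: [0.5522, -0.1212, 0.1033]
tcp_rot: [-3.142, 0.0, 2.692]
ft_force: [0.8, -1.7, 5.6]
finger_gap: -0.0003
```

>>> servo_tool:
  commands:
    - [[0,0,-0.5,0,-1],[0,0,-1.5,0,-1],[0,0,-3,0,-1],[0,0,-3,0,-1],[0,0,-2,0,-1],[0,0,0,0,-1],[0,0,0,0,-1],[0,0,0,0,-1]]

```text
clock: 13.2
tool_pos: [0.5509, -0.1205, 0.2015]
tcp_rot: [-3.141, -0.004, 2.692]
ft_force: [-0.0, -0.4, -0.5]
finger_gap: -0.0001
```

Run:
```python
from h import *
c=grab('scene');im=c['image'][120:270,220:400]
cv2.imwrite('pics/s10.png',cv2.resize(im,None,fx=4,fy=4,interpolation=cv2.INTER_CUBIC)[:,:,::-1])
c1=np.load('/tmp/scene.npz')
o=cv2.imread('pics/scene1.png')[:,:,::-1]
for nm,lo,hi,x0,x1 in(('orange',5,20,290,315),('blue',100,130,328,355)):
    for i in(o,c['image']):
        hsv=cv2.cvtColor(np.ascontiguousarray(i),cv2.COLOR_RGB2HSV)
        m=(hsv[...,0]>=lo)&(hsv[...,0]<=hi)&(hsv[...,1]>140);m[:180]=0;m[228:]=0;m[:,:x0]=0;m[:,x1:]=0
        v,u=np.nonzero(m);print(nm,len(u),u.max(),v.max(),u.mean().round(2),v.mean().round(2))
print(robot.read_state()['ft_force'],robot.read_state()['tool_pos'],robot.read_state()['clock'])
```

```text
orange 225 313 201 301.96 192.31
orange 208 313 201 301.84 192.49
blue 244 351 225 339.34 214.67
blue 226 350 225 339.31 215.23
[ 0.75593795 -0.11138706  0.03481104] [ 0.5508753  -0.1205938   0.20144474] 13.25
```

View pics/s10.png

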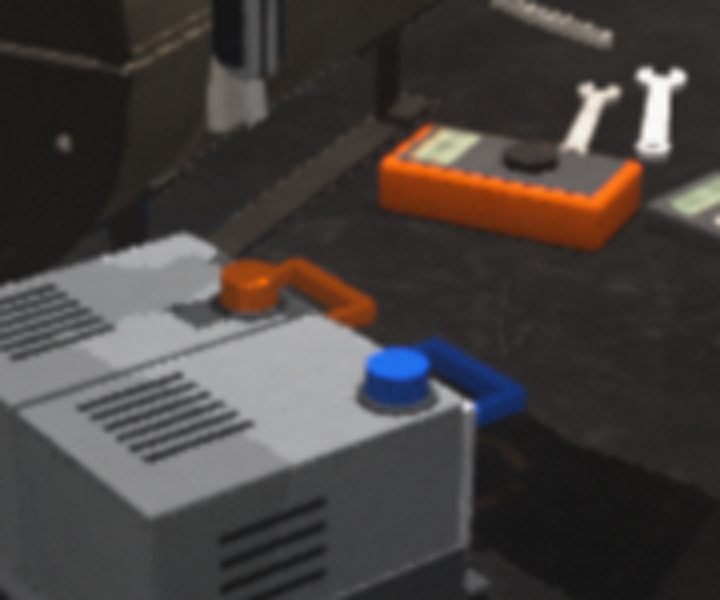

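The orange handle is back at its starting pixels (crop about (375,305)), its button is up, and the blue module hasn't moved. The gripper is clear, so I'll hand the job in.

```bash
python3 -c "
from bench import robot
print(robot.sign_off())"
```

```text
the job is handed in; nothing more can be done
None
```

The orange module's slide lock works: it held the chassis out by itself, and the release button sent the chassis fully home. I handed the job in at about 13.3 s of the 38 s allowed.

- **Pull and lock:** I pinched the orange bar from above and pulled it about 107 mm. When I let go, the chassis settled back and stayed out untouched. The two cameras put the handle's outer edge at about 105 mm out, which is the bar centre at about 100 mm, and the button was up.
- **Release:** I pressed the orange button straight down about 8 mm, at roughly 5 N. The chassis ran in while I held the button, then I lifted the gripper clear.
- **Last checks:** The orange handle was within about 0.2 px of its starting place and the button was up. The blue module was still shut, within about 0.6 px. The gripper was 9 cm above the button with no contact force.

No check failed. The arm came up to 6 mm off the commanded path while still settling after the fast moves. I corrected this before both the grasp and the press.

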